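Filter and cuvette in the photometer beam

TASK

Move the framed filter from its stand into the slot on top of the photometer's lamp house, pushed down until it is fully home, and let go of it. Then pick up the long stoppered cuvette by its two frosted long sides only (never touch its clear end windows or the stopper) and hold it upright and still in the light path, centred between the lamp and detector nozzles, with its clear ends facing the nozzles, without bumping the photometer with it. Finish while still holding it there, and leave the other things on the bench where they are.

Things in the scene. Friction and masses are not known exactly. Their poses are not given: they have to be found in the camera images.
- filter_mid (a point): Centre of the framed filter, half-way up its 70 mm. Flat upright aluminium piece, about 50 g, 8 mm thick: frame 44 wide, 40 high, with a glass pane; on top a centred grip tab 24 wide, 30 high. Own x along the width, y through the thickness, z up. Starts with its lowest 16 mm in the stand's slot (1.5 mm play each side): lift it straight out. Either face may point to the lamp.
- slot_mouth (a point): Centre of the filter slot's mouth, on the flat top of the lamp house, 120 mm above the bench. A black funnel, 57 (x) by 21 mm (y) at the top and 8 mm deep, leads into the slot, 47 by 11 mm (1.5 mm play each side of the frame), whose floor is 40 mm below this point. Filter fully home: stands on that floor, its centre 5 mm below this point, only its tab proud, by 30 mm. y along the beam, z up.
- beam_mid (a point): Middle of the light path, 100 mm above the bench, half-way between the two black nozzles (32 mm across, 108 mm apart). y is the level beam from lamp nozzle (-y) to detector nozzle (+y), x level across it, z up. The gap is open above and at both sides.
- cuvette_mid (a point): Centre of the loose long glass cuvette, half-way up its 50 mm body. 20 mm wide (own x), 44 long (y), about 60 g; z up; white stopper 12 mm across, 10 high, on top. The long sides (facing +x and -x, 20 mm apart) are frosted, for gripping; the short ends (+y and -y) are clear windows. Stands on the mat, its underside 3 mm above the bench. Light must run along its y, either way round.
- filter_stand: The fixed black filter stand, 80 mm (x) x 50 mm (y) x 22 mm high. Origin: centre of its underside. Its slot runs along its x, floor 6 mm above the bench.
- photometer: The fixed photometer. Origin: centre of the underside of its base plate (110 mm in x, 340 in y, 12 thick). White lamp house, y -166 to -60 mm, with the filter slot at y -88; white detector house, y 60 to 150 mm; both 90 mm wide (x), tops 120 mm above the bench. A black nozzle stands 6 mm out of each into the gap.
- mat: The fixed dark rubber mat, 110 x 110 x 3 mm, on which the cuvette stands. Origin: centre of its underside, on the bench.
- small_cuvette: Bystander, to be left alone: a small square capped cuvette, 13 x 13 mm and 50 mm high, standing on the bench. Origin: centre of its underside.
- dish: Bystander, to be left alone: a closed clear round dish, 90 mm across, 14 mm high, on the bench. Origin: centre of its underside.
- bottle: Bystander, to be left alone: an amber jar with white lid, 52 mm across, 90 mm high. Origin: centre of its underside.
- slide_box: Bystander, to be left alone: a blue slide box, 93 x 133 mm, 53 mm high. Origin: centre of its underside.
Not all that is in view belongs to the job. What is shaped like the part that bears cuvette_mid but yellow is not meant.

How it is judged:
On the way, in this order (a step that is already met when the one before it is completed fails the run):
1. the filter is fully home in the lamp house slot and let go (x of filter_mid in the frame of slot_mouth between -0.004 and 0.004 m and y of filter_mid in the frame of slot_mouth between -0.004 and 0.004 m and z of filter_mid in the frame of slot_mouth between -0.01 and -0.002 m and angle between the x axis of filter_mid and the x axis of slot_mouth, either way round below 0.12 rad and angle between filter_mid's own z axis and vertical below 0.12 rad and contact force between the fingers and filter below 0.1 N), for 0.2 s.
2. the cuvette is lifted clear of the mat, gripped by both frosted sides (contact force between the fingers and cuvette_c0 above 0.5 N and contact force between the fingers and cuvette_c1 above 0.5 N and height (world z) of cuvette_mid above 0.055 m), for 0.2 s.
At the end, for the whole second after the job is handed in: Filter released in the slot, within 3 mm of fully home. Cuvette held on both frosted sides, touching nothing else, still, upright within 8 degrees, its length within 8 degrees of the beam; its centre within 6 mm of the beam sideways, 10 mm in height, 15 mm of the middle along it (all of step 1 and contact force between the fingers and cuvette_c0 above 0.5 N and contact force between the fingers and cuvette_c1 above 0.5 N and contact force between cuvette and photometer below 0.05 N and contact force between cuvette and mat below 0.05 N and contact force between cuvette and table below 0.05 N and contact force between cuvette and filter below 0.05 N and x of cuvette_mid in the frame of beam_mid between -0.006 and 0.006 m and z of cuvette_mid in the frame of beam_mid between -0.01 and 0.01 m and y of cuvette_mid in the frame of beam_mid between -0.015 and 0.015 m and angle between the y axis of cuvette_mid and the y axis of beam_mid, either way round below 0.14 rad and angle between cuvette_mid's own z axis and vertical below 0.14 rad and linear speed of cuvette below 0.02 m/s and angular speed of cuvette below 0.2 rad/s); the arm keeps its last pose, push and grip.
It fails at once if the fingers touch a clear window or the stopper of the cuvette (contact force between the fingers and cuvette_c2 above 0.3 N or contact force between the fingers and cuvette_c3 above 0.3 N or contact force between the fingers and cuvette_c6 above 0.3 N).
It fails at once if the cuvette bumps the photometer (contact force between cuvette and photometer above 2 N).
It fails at once if a bystander is pushed by more than 20 mm (distance of any of small_cuvette, dish, bottle, slide_box from where it was at the start of the episode above 0.02 m).
It also fails if it takes over 72 s, if anything falls off the work surface, if the arm or the gripper's body presses on something with over 40 N, if the wrist force passes 120 N, or if a joint passes its speed limit or range.

ROBOT

A 6-joint arm with a two-finger parallel gripper is mounted at the origin on the work surface. World frame = base frame: x ahead of the robot, y to its left, z up, the work surface at z = 0. Lengths are in m, angles in rad, forces in N, time in s.
With the tool pointing down it reaches from about 0.375 to 0.9 m from the base axis. Payload 3.1 kg.
Tool frame: the origin (TCP) lies at the centre of the arm's flange, where the gripper is bolted on; the fingertips stand arm.tips_ahead ahead of it and the grasp point (between the pads) lies 164 mm ahead of it (arm.tips_ahead is the distance from the TCP to the fingertips, in m); z points along the fingers, y is the line along which they close (so a half turn about z gives the same grasp; the last joint's range is limited). The gripper opens to 87 mm and grips with 3 to 60 N. Pads are 19 mm wide; open, the fingers measure 117 mm over their backs; the gripper's body (75 mm by 190 mm) begins 51 mm behind the grasp point.
Start: joints at [1.139, 0.527, 1.433, -0, 1.181, -0.178], TCP at [0.157, 0.605, 0.405] pointing down, gripper open.
Joint ranges: [-3.08, 3.08], [-0.75, 2.2], [0.22, 2.44], [-1.43, 4.57], [0, 2.65], [-2.85, 2.85]. Speed limits (rad/s): [2.79, 2.79, 3.14, 3.14, 3.14, 3.14].

INTERFACE

Orientations are given as a unit quaternion [w, x, y, z].
In Python, from workcell import arm gives the robot as it stands.
- The arm moves only by the tool jog_arm, never from a script. Its argument "rows" is a list of rows, each an object with "travel": the shift along the world's x, y, z in cm, a list of three; "roll": the turn about the world's z in degrees. In form: [{"travel": [x, y, z], "roll": roll}, ...]. A call has 1 to 12 rows; each row is the pose to reach, as a shift and turn from the pose commanded when the call began; what a row does not reach only later rows make up. A row lasts 1/12 s, in which the tool goes at most 41.7 mm and 7.16 degrees, less where a joint would pass 70% of its speed; a pose out of reach is approached as far as the arm can. A call with a gripper value outside its range is refused whole. "fingers" is the opening in per cent of the stroke, from 0 (shut) to 100 (fully open), set as the call begins (left out, the last holds). The fingers move at their own pace and stop on an object; "squeeze" is the grip in N (left out, the last holds). Time passes only in rows, so rows that repeat a pose let the fingers close. It gives the time, the measured TCP pose, the force, the opening and the grip force at its end, in the units of the state.
- arm.get_state(): the state, without advancing time (a new reading comes with each control period).
- arm.capture(name): name is "side" or "top"; returns (picture, depth): 420x560x3 uint8, red, green, blue; 420x560 float32, m along the optical axis (not along the pixel's ray), 0 where there is no reading.
- arm.camera_params(name): a dict with "fx", "fy", "cx", "cy" (pixels), "world_from_camera" (4x4, takes a point from camera to world coordinates). Camera axes: x right, y down, z forward; pixel columns grow to the right and rows downward; lengths in m; the calibration is good to about 2 mm. A picture is of the moment at which its call begins. camera_params takes no time and is no camera call.
- arm.close_job(): hands the job in; it is judged then, once.
The state is a dict: "time_s": time; "joint_pos": joint angles; "joint_velocities": joint speeds; "joint_torque": joint torques, N m; "ee_pos": TCP position; "ee_rot": TCP orientation; "wrist_force": force on the tool from outside, world axes, zero at the start; "torque": the same for the moment, N m; "finger_gap": finger opening in m; "gripper_force": force on a finger pad.
Only numpy, scipy, OpenCV 4.12 (cv2) and the standard library are available. Lean on these libraries where they do the work, as an engineer would, in place of code of your own. Each camera call takes 0.05 s, during which the arm holds its last target. There are 200 camera calls.

## Working session

There is one attempt and no reset: what is moved stays moved. The work goes in short steps, Python scripts to look and compute and a tool call to move; the robot and the scene stay as the last step left them, time stands still between calls to the robot, and variables do not carry over. Pictures are saved under pics/ and viewed, at most 10 in all, crops included, and the job is handed in when it is done.

Besides the shell and the picture viewer there is one more tool, called after "Emit:" as name([rows], argument=value, ...), one row to a line, values as JSON. jog_arm: Moves the arm, as the interface text tells. Its arguments: {"type":"object","properties":{"rows":{"type":"array"},"fingers":{"type":"number"},"squeeze":{"type":"number"}},"required":["rows"]}

```bash
mkdir -p pics; cat > h.py <<'E'
import numpy as np, cv2
from workcell import arm
def snap(n,tag):
    im,d=arm.capture(n); np.savez(f'pics/{tag}.npz',im=im,d=d); cv2.imwrite(f'pics/{tag}.png',im[:,:,::-1]); return im,d
def cloud(n,d):
    p=arm.camera_params(n); v,u=np.indices(d.shape)
    c=np.stack([(u-p['cx'])/p['fx']*d,(v-p['cy'])/p['fy']*d,d,np.ones_like(d)],-1)
    w=(c@np.array(p['world_from_camera']).T)[...,:3]; w[d==0]=np.nan; return w
def onplane(n,uv,z):
    p=arm.camera_params(n); T=np.array(p['world_from_camera']); uv=np.atleast_2d(uv).astype(float)
    r=np.c_[(uv[:,0]-p['cx'])/p['fx'],(uv[:,1]-p['cy'])/p['fy'],np.ones(len(uv))]@T[:3,:3].T
    return T[:3,3]+r*((z-T[2,3])/r[:,2])[:,None]
E
python3 - <<'E'
from h import *
print(arm.get_state(), arm.tips_ahead)
for n in('top','side'):
    snap(n,n+'0'); p=arm.camera_params(n); print(n,p['fx'],np.round(p['world_from_camera'],3).tolist())
E
```

```text
{'time_s': 0.0, 'joint_pos': array([ 1.13850929e+00,  5.28445942e-01,  1.43392944e+00, -1.19726177e-05,
        1.18141120e+00, -1.78505039e-01]), 'joint_velocities': array([-0.00109207, -0.00112733, -0.0009088 , -0.00029877,  0.00028583,
       -0.00033241]), 'joint_torque': array([ 4.92776071e-04, -4.40044892e+01, -1.76591563e+01,  6.33544824e-02,
        5.83079411e-02, -1.74841193e-04]), 'ee_pos': array([0.15673963, 0.60465607, 0.40377501]), 'ee_rot': array([-3.24545466e-04,  1.26548416e-01,  9.91959825e-01, -1.04786917e-03]), 'wrist_force': array([-0.52049687, -0.26395581, -0.39314267]), 'torque': array([ 0.03878831,  0.05908397, -0.01786523]), 'gripper_force': 0.0, 'finger_gap': 0.08683808935983155} 0.1822
top 545.272188048329 [[-0.028, -0.986, 0.162, 0.297], [-1.0, 0.027, -0.007, 0.059], [0.002, -0.162, -0.987, 1.536], [0.0, 0.0, 0.0, 1.0]]
side 466.6030560429285 [[0.703, -0.43, 0.567, -0.133], [-0.711, -0.417, 0.566, -0.604], [-0.007, -0.801, -0.599, 0.791], [0.0, 0.0, 0.0, 1.0]]
```

View pics/top0.png

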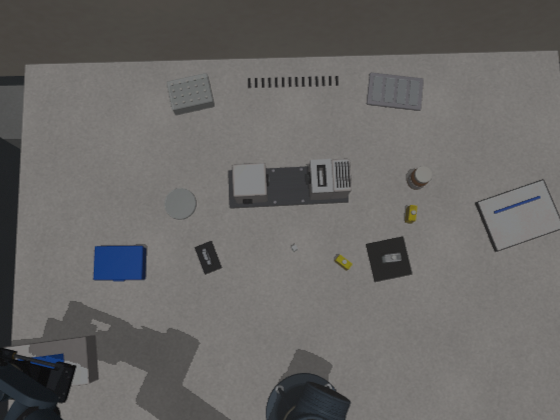

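View pics/side0.png

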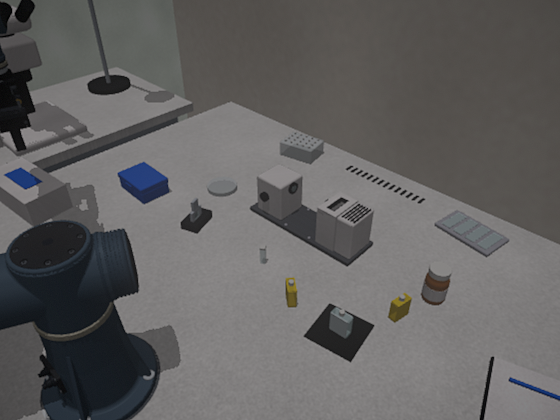

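The top view shows the filter stand at (207,257), the photometer with the slot at (321,175), and the cuvette on the mat at (391,258). The side view shows the same objects at (197,213), (345,205) and (341,322). Next I'll enlarge and measure.

```bash
python3 - <<'E'
from h import *
T=np.load('pics/top0.npz');S=np.load('pics/side0.npz')
def crop(I,c,r,s=260):
    x,y=c; k=I['im'][y-r:y+r,x-r:x+r,::-1]; return cv2.resize(k,(s,s),interpolation=cv2.INTER_CUBIC)
a=np.hstack([crop(T,(207,257),20),crop(T,(328,178),26),crop(T,(390,258),26)])
b=np.hstack([crop(S,(197,213),26),crop(S,(345,220),40),crop(S,(341,325),26)])
cv2.imwrite('pics/crops0.png',np.vstack([a,b]))
for n,I in(('top',T),('side',S)):
    w=cloud(n,I['d']); 
    g=w[200:230,440:470] if n=='top' else w[370:400,200:300]
    print(n,'bench z',np.nanmedian(g[...,2]))
    for nm,box,z0,z1 in (('stand',(185,235,230,285) if n=='top' else (170,185,225,240),.012,.03),
      ('tab',(185,235,230,285) if n=='top' else (170,185,225,240),.05,.09),
      ('phototop',(220,145,360,215) if n=='top' else (240,150,390,270),.112,.13),
      ('cuv',(370,240,412,276) if n=='top' else (310,290,375,355),.03,.075)):
        x0,y0,x1,y1=box; q=w[y0:y1,x0:x1].reshape(-1,3); q=q[(q[:,2]>z0)&(q[:,2]<z1)]
        if len(q)<4: print(nm,len(q)); continue
        r=cv2.minAreaRect(q[:,:2].astype(np.float32)*1000)
        print(nm,len(q),np.round(r[0],1),np.round(r[1],1),round(r[2],1),'med z',np.median(q[:,2]).round(4))
E
```

```text
top bench z 0.00010648968714266349
stand 453 [425.2 250.9] [81.  50.2] 19.9 med z 0.0212
tab 37 [425.  250.6] [24.3  8.3] 22.6 med z 0.0736
phototop 2346 [623.4  14. ] [ 91.6 315.7] 1.5 med z 0.1194
cuv 134 [ 407.5 -256.1] [20.1 45.6] 4.5 med z 0.0534
side bench z -0.0008014927816241135
stand 446 [479.4 285.9] [219.4  61.3] 29.0 med z 0.0195
tab 73 [420.4 252.7] [29.  10.3] 21.7 med z 0.0653
phototop 1701 [620.4  15.7] [ 94.7 314.9] 1.1 med z 0.1183
cuv 334 [ 403.6 -254. ] [21.8 44.8] 3.0 med z 0.0499
```

View pics/crops0.png

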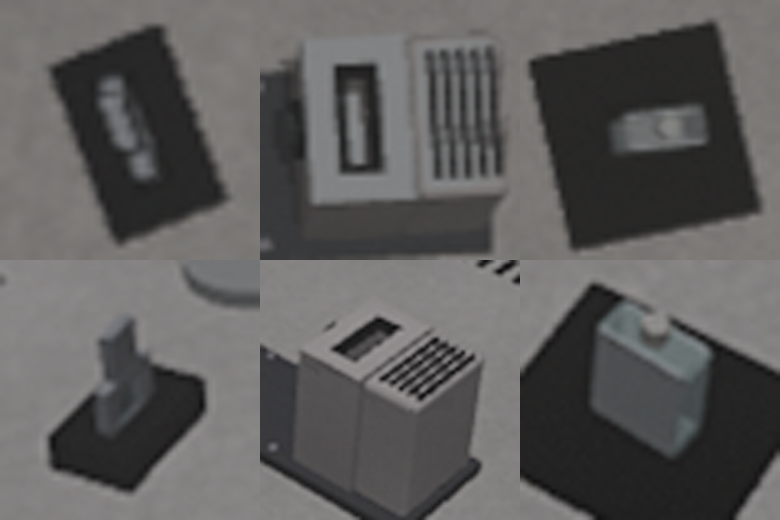

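Estimates: the filter is at about (0.4225, 0.252) at 20.5°, and the photometer is at about 1.3°. That puts the slot near (0.624, -0.065) and the beam near (0.622, 0.023). The cuvette is at about (0.4055, -0.255) at 4°. I'll move above the filter.

Emit:
jog_arm([
  {"travel": [3,-4,0],"roll": 4},
  {"travel": [6,-7.5,0],"roll": 8},
  {"travel": [8.5,-11,0],"roll": 12},
  {"travel": [11,-14.5,-1],"roll": 16},
  {"travel": [13.5,-18,-2],"roll": 20},
  {"travel": [16,-21.5,-3],"roll": 24},
  {"travel": [18.5,-25,-4],"roll": 28},
  {"travel": [21.5,-28.5,-5],"roll": 32},
  {"travel": [24,-32,-6],"roll": 35},
  {"travel": [26.6,-35.3,-7],"roll": 35},
  {"travel": [26.6,-35.3,-8],"roll": 35},
  {"travel": [26.6,-35.3,-8],"roll": 35},
], fingers=60)

```text
time_s: 1.1
ee_pos: [0.426, 0.2479, 0.3225]
ee_rot: [-0.001, -0.175, 0.985, -0.001]
wrist_force: [-0.5, 0.8, 0.2]
finger_gap: 0.0522
gripper_force: 0.0
```

```bash
python3 - <<'E'
from h import *
s=arm.get_state(); q=s['ee_rot']; print(s['time_s'],s['ee_pos'],q,s['finger_gap'], 'yaw',np.degrees(2*np.arctan2(q[2],q[1]))-90)
snap('top','top1');snap('side','side1')
T=cv2.imread('pics/top1.png');S=cv2.imread('pics/side1.png')
f=lambda I,x,y,r:cv2.resize(I[y-r:y+r,x-r:x+r],(390,390),interpolation=cv2.INTER_CUBIC)
cv2.imwrite('pics/c1.png',np.hstack([f(T,207,250,45),f(S,197,190,60)]))
E
```

```text
1.1 [0.42603272 0.247929   0.32251129] [-7.80342558e-04 -1.74608671e-01  9.84637126e-01 -9.65422574e-04] 0.05224435992180221 yaw 110.11178768972906
```

View pics/c1.png

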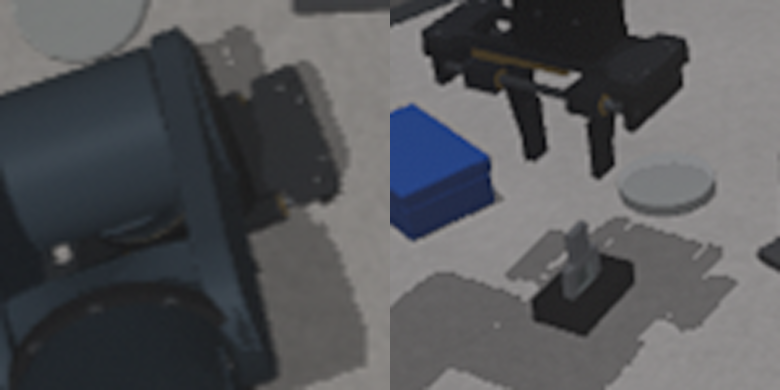

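Left crop (top view): the arm hides the filter. Right crop (side view): the fingertips at about (535,158) and (600,175) are above the filter at (580,260). I'll use the tips to check the side camera's offset.

```bash
python3 - <<'E'
from h import *
im,d=snap('side','side2'); s=arm.get_state(); e=s['ee_pos']; q=s['ee_rot']; y=2*np.arctan2(q[2],q[1])-np.pi/2
print(s['time_s'],e,np.degrees(y))
w=cloud('side',d).reshape(-1,3)
ty=np.array([np.cos(y),np.sin(y)]); tx=np.array([-ty[1],ty[0]])
m=(abs(w[:,2]-(e[2]-.164))<.025)&(np.hypot(*(w[:,:2]-e[:2]).T)<.08); p=w[m]
a=(p[:,:2]-e[:2])@ty; b=(p[:,:2]-e[:2])@tx
for k in (a<0,a>0): print(k.sum(),'a',np.percentile(a[k],[1,10,50,90,99]).round(4),'b',np.percentile(b[k],[1,10,50,90,99]).round(4),'zmin',p[k,2].min())
print('tx',tx,'tip z',e[2]-.1822, s['finger_gap'])
E
```

```text
1.25 [0.42273484 0.25174077 0.32439025] 110.37456978832036
111 a [-0.0404 -0.0386 -0.0356 -0.0293 -0.0263] b [-0.0096 -0.005   0.0091  0.0137  0.016 ] zmin 0.1407513314715959
129 a [0.0232 0.0245 0.0269 0.0335 0.0385] b [-0.0079 -0.0044  0.0086  0.0134  0.0156] zmin 0.13987110050496188
tx [-0.93743661 -0.34815601] tip z 0.14219025330822457 0.052421357156741274
```

Emit:
jog_arm([
  {"travel": [0.15,0.05,-2],"roll": 0},
  {"travel": [0.15,0.05,-4.5],"roll": 0},
  {"travel": [0.15,0.05,-7],"roll": 0},
  {"travel": [0.15,0.05,-8.5],"roll": 0},
  {"travel": [0.15,0.05,-9],"roll": 0},
  {"travel": [0.15,0.05,-9],"roll": 0},
  {"travel": [0.15,0.05,-9],"roll": 0},
], fingers=45)

```text
time_s: 1.83
ee_pos: [0.4241, 0.2534, 0.2354]
ee_rot: [0.0, -0.178, 0.984, 0.0]
wrist_force: [0.0, 0.5, 0.4]
finger_gap: 0.0393
gripper_force: 0.0
```

```bash
python3 - <<'E'
from h import *
im,d=snap('side','side3'); s=arm.get_state(); e=s['ee_pos']; q=s['ee_rot']; y=2*np.arctan2(q[2],q[1])-np.pi/2
print(s['time_s'],e,np.degrees(y),s['finger_gap'])
w=cloud('side',d).reshape(-1,3)
ty=np.array([np.cos(y),np.sin(y)]); tx=np.array([-ty[1],ty[0]])
m=(w[:,2]>.045)&(w[:,2]<.075)&(np.hypot(*(w[:,:2]-e[:2]).T)<.06); p=w[m]
a=(p[:,:2]-e[:2])@ty; b=(p[:,:2]-e[:2])@tx
print(np.histogram(a,np.arange(-.04,.042,.002)))
cc=abs(a)<.012
print('filter b',np.percentile(b[cc],[1,10,50,90,99]),'a',np.percentile(a[cc],[1,10,50,90,99]))
I=cv2.imread('pics/side3.png')
cv2.imwrite('pics/c3.png',cv2.resize(I[165:245,150:250],(700,560),interpolation=cv2.INTER_CUBIC))
E
```

```text
1.8833 [0.42434456 0.25330739 0.2357437 ] 110.54299072873636 0.039220490310465296
(array([ 0,  0,  0,  0,  0, 11, 24,  7,  3,  6,  1,  0,  0,  0,  0,  0,  0,
        0, 23, 21, 19,  8,  5,  2,  0,  0,  0,  0,  0, 12, 17, 11,  6,  6,
        2,  0,  0,  0,  0,  0]), array([-4.00000000e-02, -3.80000000e-02, -3.60000000e-02, -3.40000000e-02,
       -3.20000000e-02, -3.00000000e-02, -2.80000000e-02, -2.60000000e-02,
       -2.40000000e-02, -2.20000000e-02, -2.00000000e-02, -1.80000000e-02,
       -1.60000000e-02, -1.40000000e-02, -1.20000000e-02, -1.00000000e-02,
       -8.00000000e-03, -6.00000000e-03, -4.00000000e-03, -2.00000000e-03,
        3.46944695e-17,  2.00000000e-03,  4.00000000e-03,  6.00000000e-03,
        8.00000000e-03,  1.00000000e-02,  1.20000000e-02,  1.40000000e-02,
        1.60000000e-02,  1.80000000e-02,  2.00000000e-02,  2.20000000e-02,
        2.40000000e-02,  2.60000000e-02,  2.80000000e-02,  3.00000000e-02,
        3.20000000e-02,  3.40000000e-02,  3.60000000e-02,  3.80000000e-02,
        4.00000000e-02]))
filter b [-0.01080861 -0.0066891   0.00529732  0.01381958  0.0178135 ] a [-0.00377557 -0.00307427 -0.00077028  0.00362768  0.00618968]
```

View pics/c3.png

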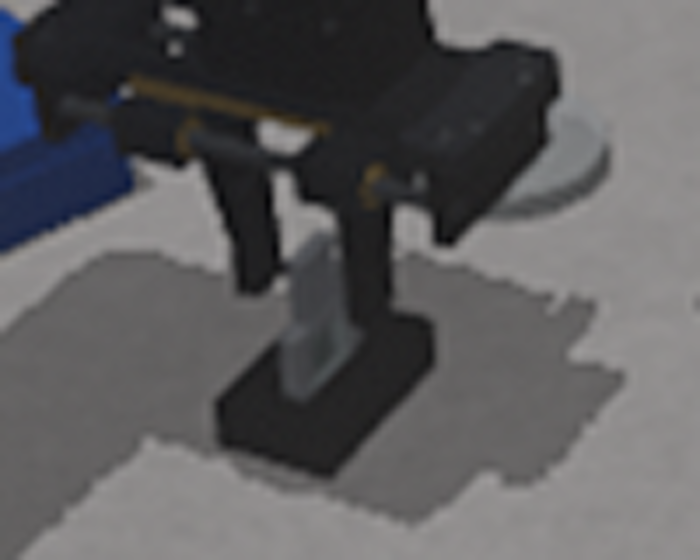

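The fingers straddle the tab, in the crop at about (255,270) and (370,300) with the tab at (315,270) centred to about 1 mm. I'll go down 2 mm and close.

Emit:
jog_arm([
  {"travel": [0,0,-0.2],"roll": 0},
  {"travel": [0,0,-0.2],"roll": 0},
  {"travel": [0,0,-0.2],"roll": 0},
  {"travel": [0,0,-0.2],"roll": 0},
  {"travel": [0,0,-0.2],"roll": 0},
  {"travel": [0,0,-0.2],"roll": 0},
  {"travel": [0,0,-0.2],"roll": 0},
  {"travel": [0,0,-0.2],"roll": 0},
], fingers=0, squeeze=25)

```text
time_s: 2.55
ee_pos: [0.4244, 0.2527, 0.2328]
ee_rot: [0.0, -0.177, 0.984, 0.0]
wrist_force: [-0.4, 3.3, 1.0]
finger_gap: 0.0078
gripper_force: 25.0
```

Emit:
jog_arm([
  {"travel": [0,0,0.3],"roll": 0},
  {"travel": [0,0,0.8],"roll": 0},
  {"travel": [0,0,1.6],"roll": 0},
  {"travel": [0,0,2.6],"roll": 0},
  {"travel": [0,0,4.5],"roll": 0},
  {"travel": [0,0,7],"roll": 0},
  {"travel": [0,0,10],"roll": 0},
  {"travel": [0,0,13],"roll": 0},
  {"travel": [0,0,14],"roll": 0},
  {"travel": [0,0,14],"roll": 0},
])

```text
time_s: 3.38
ee_pos: [0.4252, 0.2525, 0.3769]
ee_rot: [0.004, -0.178, 0.984, 0.0]
wrist_force: [0.2, -0.3, -0.6]
finger_gap: 0.0077
gripper_force: 25.0
```

Emit:
jog_arm([
  {"travel": [1.2,-2,0],"roll": -2},
  {"travel": [3,-5,0],"roll": -4},
  {"travel": [5,-8,0],"roll": -6},
  {"travel": [7,-11,0],"roll": -8},
  {"travel": [9,-14,0],"roll": -10},
  {"travel": [11,-17.3,0],"roll": -12},
  {"travel": [13,-20.5,0],"roll": -14},
  {"travel": [15,-23.7,0],"roll": -16},
  {"travel": [17,-26.8,0],"roll": -18},
  {"travel": [19,-30,0],"roll": -19.2},
  {"travel": [20.1,-31.7,0],"roll": -19.2},
  {"travel": [20.1,-31.7,0],"roll": -19.2},
])

```text
time_s: 4.38
ee_pos: [0.6274, -0.0693, 0.3719]
ee_rot: [0.001, -0.009, 1.0, -0.001]
wrist_force: [1.3, 0.0, -1.0]
finger_gap: 0.0078
gripper_force: 25.0
```

Emit:
jog_arm([
  {"travel": [0,0,0],"roll": 0},
  {"travel": [0,0,0],"roll": 0},
  {"travel": [0,0,0],"roll": 0},
  {"travel": [0,0,0],"roll": 0},
])

```text
time_s: 4.72
ee_pos: [0.6246, -0.0632, 0.3726]
ee_rot: [-0.001, -0.012, 1.0, 0.0]
wrist_force: [0.4, 0.1, 0.2]
finger_gap: 0.0078
gripper_force: 25.0
```

```bash
cat > m.py <<'E'
from h import *
import sys
tag=sys.argv[1]
im,d=snap('side',tag); s=arm.get_state(); e=s['ee_pos']; q=s['ee_rot']; y=2*np.arctan2(q[2],q[1])-np.pi/2
print(s['time_s'],e,np.degrees(y)%360)
w=cloud('side',d); W=w.reshape(-1,3)
# house top and filter, all in photometer-like frame at tool yaw
px=np.array([np.cos(y-np.pi/2),np.sin(y-np.pi/2)]);py=np.array([-px[1],px[0]])
fb=e[2]-.2274
m=(W[:,2]>fb+.003)&(W[:,2]<fb+.038)&(np.hypot(*(W[:,:2]-e[:2]).T)<.05);p=W[m]
a=(p[:,:2]-e[:2])@px;b=(p[:,:2]-e[:2])@py
print('frame n',m.sum(),'x',np.percentile(a,[1,5,50,95,99]).round(4),'y',np.percentile(b,[1,5,50,95,99]).round(4),'zmin',p[:,2].min(),fb)
m=(W[:,2]>.112)&(W[:,2]<.125)&(np.hypot(*(W[:,:2]-[.622,.016]).T)<.2);p=W[m]
r=cv2.minAreaRect((p[:,:2]*1000).astype(np.float32));print('tops',r)
I=cv2.imread(f'pics/{tag}.png')
cv2.imwrite(f'pics/c_{tag}.png',cv2.resize(I[145:255,290:400],(600,600),interpolation=cv2.INTER_CUBIC))
E
python3 m.py s4
```

```text
4.7667 [ 0.62480765 -0.06326279  0.37276502] 91.3503492228824
frame n 154 x [-0.0256 -0.0249 -0.0074  0.0162  0.0187] y [-0.0052 -0.0045 -0.0023  0.0024  0.0035] zmin 0.14882375688861704 0.14536502048424077
tops ((620.1337280273438, 15.614486694335938), (93.70406341552734, 317.00775146484375), 1.0926624536514282)
```

View pics/c_s4.png

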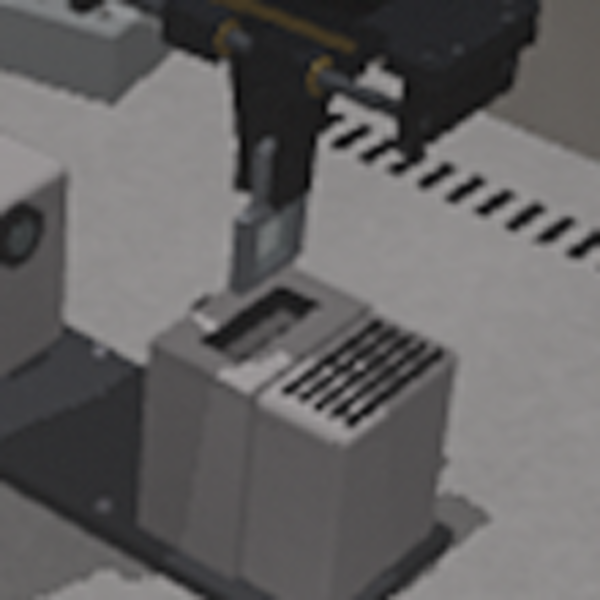

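The filter hangs squarely above the lamp house: frame at (268,250), funnel at (260,320) in the crop. I'll check the funnel directly from the dark masks.

```bash
python3 - <<'E'
from h import *
for n,tag,(x0,y0,x1,y1),z in(('top','top0',(311,163,331,189),.12),('side','s4',(324,193,352,213),.1185),('side','side0',(322,192,352,214),.1185)):
    im=np.load(f'pics/{tag}.npz')['im'][y0:y1,x0:x1].astype(np.uint8)
    g=cv2.resize(cv2.cvtColor(im,cv2.COLOR_RGB2GRAY),None,fx=8,fy=8,interpolation=cv2.INTER_CUBIC)
    t,m=cv2.threshold(g,0,255,cv2.THRESH_BINARY_INV|cv2.THRESH_OTSU)
    cs,_=cv2.findContours(m,cv2.RETR_EXTERNAL,cv2.CHAIN_APPROX_NONE)
    for c in cs:
        if cv2.contourArea(c)<4000: continue
        uv=(c[:,0]+.5)/8-.5+[x0,y0]; P=onplane(n,uv,z)
        print(tag,t,cv2.minAreaRect((P[:,:2]*1000).astype(np.float32)))
E
```

```text
top0 90.0 ((626.0745239257812, -65.13138580322266), (60.19260025024414, 24.907018661499023), 0.7049052715301514)
s4 88.0 ((624.9159545898438, -62.86784362792969), (63.057167053222656, 26.459596633911133), 0.9637811779975891)
side0 96.0 ((625.215087890625, -62.680419921875), (60.64221954345703, 24.217817306518555), 1.4100096225738525)
```

Emit:
jog_arm([
  {"travel": [0.1,0,-0.7],"roll": 0},
  {"travel": [0.1,0,-1.5],"roll": 0},
  {"travel": [0.1,0,-2.2],"roll": 0},
  {"travel": [0.1,0,-2.6],"roll": 0},
  {"travel": [0.1,0,-3],"roll": 0},
  {"travel": [0.1,0,-3.3],"roll": 0},
  {"travel": [0.1,0,-3.6],"roll": 0},
  {"travel": [0.1,0,-3.9],"roll": 0},
  {"travel": [0.1,0,-3.9],"roll": 0},
  {"travel": [0.1,0,-3.9],"roll": 0},
])

```text
time_s: 5.6
ee_pos: [0.6261, -0.0645, 0.3334]
ee_rot: [-0.001, -0.011, 1.0, 0.0]
wrist_force: [-1.1, -0.6, -1.5]
finger_gap: 0.0083
gripper_force: 25.0
```

```bash
python3 m.py s5; python3 -c "
from h import *
s=arm.get_state();print(s['wrist_force'],s['torque'])"
```

```text
5.65 [ 0.62614159 -0.06452411  0.33351192] 91.25691976657718
frame n 626 x [-0.0488 -0.0465 -0.0112  0.0328  0.0393] y [-0.0478 -0.0413 -0.0078  0.0248  0.0293] zmin 0.10921085865683255 0.10611192132274544
tops ((619.5127563476562, 15.869293212890625), (92.53955078125, 316.88885498046875), 1.5276111364364624)
[-1.20434137 -0.12347248 -1.20380921] [ 0.02835321  0.2764865  -0.01544213]
```

Emit:
jog_arm([
  {"travel": [0,0,-0.3],"roll": 0},
  {"travel": [0,0,-0.6],"roll": 0},
  {"travel": [0,0,-0.9],"roll": 0},
  {"travel": [0,0,-1.2],"roll": 0},
  {"travel": [0,0,-1.5],"roll": 0},
  {"travel": [0,0,-1.8],"roll": 0},
  {"travel": [0,0,-2.1],"roll": 0},
  {"travel": [0,0,-2.3],"roll": 0},
  {"travel": [0,0,-2.4],"roll": 0},
  {"travel": [0,0,-2.4],"roll": 0},
])

```text
time_s: 6.48
ee_pos: [0.6262, -0.0645, 0.3092]
ee_rot: [-0.001, -0.011, 1.0, 0.0]
wrist_force: [-3.7, -0.4, -1.2]
finger_gap: 0.0078
gripper_force: 25.0
```

Emit:
jog_arm([
  {"travel": [-0.05,0,-0.1],"roll": 0},
  {"travel": [-0.1,0,-0.2],"roll": 0},
  {"travel": [-0.1,0,-0.3],"roll": 0},
  {"travel": [-0.1,0,-0.4],"roll": 0},
  {"travel": [-0.1,0,-0.4],"roll": 0},
  {"travel": [-0.1,0,-0.4],"roll": 0},
])

```text
time_s: 6.98
ee_pos: [0.6256, -0.0645, 0.3068]
ee_rot: [0.001, -0.011, 1.0, -0.0]
wrist_force: [-4.4, 1.4, 6.3]
finger_gap: 0.008
gripper_force: 25.0
```

Bottomed at the expected height with 6 N upward. Releasing.

Emit:
jog_arm([
  {"travel": [0,0,0],"roll": 0},
  {"travel": [0,0,0],"roll": 0},
  {"travel": [0,0,0],"roll": 0},
  {"travel": [0,0,0.2],"roll": 0},
  {"travel": [0,0,0.5],"roll": 0},
  {"travel": [0,0,2],"roll": 0},
  {"travel": [0,0,5],"roll": 0},
  {"travel": [0,0,8],"roll": 0},
  {"travel": [0,0,9],"roll": 0},
  {"travel": [0,0,9],"roll": 0},
], fingers=40)

```text
time_s: 7.82
ee_pos: [0.6264, -0.0648, 0.3995]
ee_rot: [0.004, -0.011, 1.0, -0.001]
wrist_force: [-0.1, -0.4, -0.4]
finger_gap: 0.0349
gripper_force: 0.0
```

```bash
python3 - <<'E'
from h import *
im,d=snap('side','s6'); s=arm.get_state(); print(s['time_s'],s['ee_pos'],s['wrist_force'],s['finger_gap'])
w=cloud('side',d).reshape(-1,3)
m=(w[:,2]>.127)&(w[:,2]<.165)&(np.hypot(*(w[:,:2]-[.625,-.0645]).T)<.03);p=w[m]
print(m.sum(),p[:,2].max(),cv2.minAreaRect((p[:,:2]*1000).astype(np.float32)))
I=cv2.imread('pics/s6.png')
cv2.imwrite('pics/c_s6.png',cv2.resize(I[145:255,290:400],(600,600),interpolation=cv2.INTER_CUBIC))
E
```

```text
7.8667 [ 0.62564335 -0.064575    0.39714991] [-0.46011857 -0.30611172 -0.11026193] 0.03492756850067073
77 0.1507084714610074 ((622.9312133789062, -65.3445816040039), (10.539268493652344, 25.87877082824707), 86.71578979492188)
```

View pics/c_s6.png

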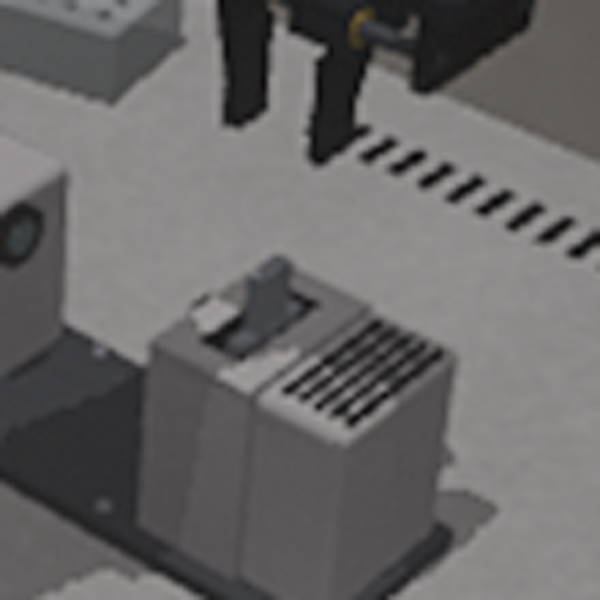

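The filter is fully home in the crop at (268,295), with its tab top at z ≈ 0.151. On to the cuvette.

Emit:
jog_arm([
  {"travel": [-1.5,-1.5,0],"roll": -7},
  {"travel": [-3.5,-3.2,0],"roll": -14},
  {"travel": [-5.5,-5,0],"roll": -21},
  {"travel": [-7.5,-6.7,0],"roll": -28},
  {"travel": [-9.5,-8.5,0],"roll": -35},
  {"travel": [-11.5,-10.2,0],"roll": -42},
  {"travel": [-13.5,-12,0],"roll": -49},
  {"travel": [-15.5,-13.7,0],"roll": -56},
  {"travel": [-17.5,-15.4,0],"roll": -63},
  {"travel": [-19.5,-17,0],"roll": -70},
  {"travel": [-21,-18.3,0],"roll": -77},
  {"travel": [-21.9,-19,0],"roll": -84},
], fingers=65)

```text
time_s: 8.87
ee_pos: [0.4044, -0.2553, 0.3939]
ee_rot: [-0.002, 0.664, 0.748, -0.0]
wrist_force: [0.1, 0.1, 0.2]
finger_gap: 0.0567
gripper_force: 0.0
```

Emit:
jog_arm([
  {"travel": [0,0,-2],"roll": -3.2},
  {"travel": [0,0,-5],"roll": -3.2},
  {"travel": [0,0,-7],"roll": -3.2},
  {"travel": [0,0,-8],"roll": -3.2},
  {"travel": [0,0,-8],"roll": -3.2},
  {"travel": [0,0,-8],"roll": -3.2},
  {"travel": [0,0,-8],"roll": -3.2},
])

```text
time_s: 9.45
ee_pos: [0.4064, -0.2545, 0.3155]
ee_rot: [-0.0, 0.682, 0.732, 0.0]
wrist_force: [0.9, -1.1, -0.2]
finger_gap: 0.0566
gripper_force: 0.0
```

```bash
cat > k.py <<'E'
from h import *
import sys
tag=sys.argv[1]; im,d=snap('side',tag); s=arm.get_state(); e=s['ee_pos'];q=s['ee_rot']; y=2*np.arctan2(q[2],q[1])-np.pi/2
print(s['time_s'],e,np.degrees(y),s['finger_gap'],s['wrist_force'])
W=cloud('side',d).reshape(-1,3); ty=np.array([np.cos(y),np.sin(y)]); tx=np.array([-ty[1],ty[0]])
def rng(nm,zl,zh,R,amin,amax):
    k=(W[:,2]>zl)&(W[:,2]<zh)&(np.hypot(*(W[:,:2]-e[:2]).T)<R); a=(W[:,:2]-e[:2])@ty; b=(W[:,:2]-e[:2])@tx
    k&=(a>amin)&(a<amax)
    if k.sum()<4: print(nm,k.sum());return
    print(nm,k.sum(),'a',np.percentile(a[k],[2,50,98]).round(4),'b',np.percentile(b[k],[2,50,98]).round(4),'z',W[k,2].min().round(4),W[k,2].max().round(4))
tz=e[2]-.1822
rng('finger-',tz,tz+.02,.08,-.06,-.014);rng('finger+',tz,tz+.02,.08,.014,.06)
zc=float(sys.argv[2]); rng('cuv',zc+.01,zc+.049,.04,-.016,.016)
E
python3 k.py s7 .003
```

```text
9.5 [ 0.40653546 -0.2546069   0.31600795] 4.065915850812632 0.056645783699441 [-0.35895897 -0.16806326  0.09192913]
finger- 41 a [-0.0405 -0.0388 -0.0292] b [-0.0112 -0.0051  0.0113] z 0.1341 0.1529
finger+ 33 a [0.025  0.0286 0.0338] b [-0.0116 -0.0092 -0.005 ] z 0.1338 0.1527
cuv 357 a [-0.0134 -0.011   0.0076] b [-0.0213 -0.0039  0.0222] z 0.013 0.052
```

Emit:
jog_arm([
  {"travel": [-0.1,0,-2],"roll": 0},
  {"travel": [-0.1,0,-5],"roll": 0},
  {"travel": [-0.1,0,-8],"roll": 0},
  {"travel": [-0.1,0,-10],"roll": 0},
  {"travel": [-0.1,0,-11.3],"roll": 0},
  {"travel": [-0.1,0,-11.8],"roll": 0},
  {"travel": [-0.1,0,-11.8],"roll": 0},
  {"travel": [-0.1,0,-11.8],"roll": 0},
  {"travel": [-0.1,0,-11.8],"roll": 0},
])

```text
time_s: 10.25
ee_pos: [0.4058, -0.2548, 0.1989]
ee_rot: [0.001, 0.682, 0.732, -0.0]
wrist_force: [-0.1, 0.3, 0.1]
finger_gap: 0.0566
gripper_force: 0.0
```

```bash
python3 k.py s8 .003; python3 -c "
import cv2
I=cv2.imread('pics/s8.png')
cv2.imwrite('pics/c_s8.png',cv2.resize(I[250:370,285:405],(600,600),interpolation=cv2.INTER_CUBIC))"
```

```text
10.3 [ 0.40577675 -0.2548235   0.19893614] 4.066180726051169 0.05653843107553579 [ 0.1572291  -0.08290034 -0.61287708]
finger- 6 a [-0.0388 -0.031  -0.0306] b [-0.0117 -0.0097 -0.0094] z 0.019 0.0291
finger+ 24 a [0.0258 0.0291 0.0335] b [-0.0121 -0.0096  0.008 ] z 0.0192 0.0358
cuv 90 a [-0.0123 -0.0078  0.0081] b [-0.0215 -0.0201 -0.0018] z 0.0131 0.0518
```

View pics/c_s8.png

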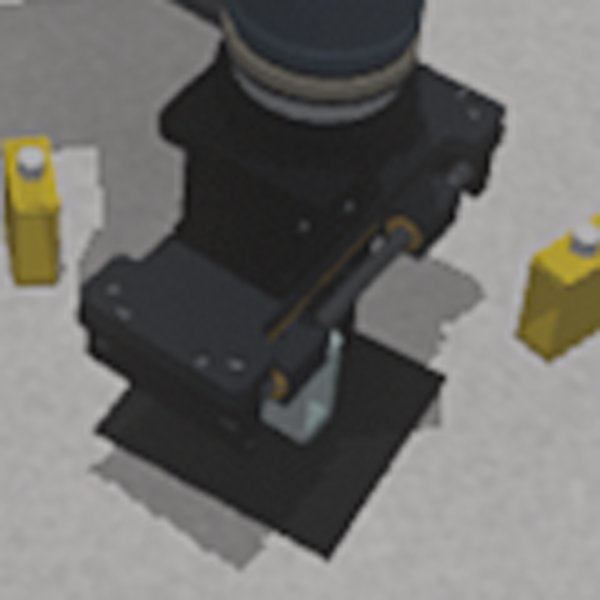

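The cuvette, with its clear end at (300,400) in the crop, sits between the fingers with room on both sides. Closing.

Emit:
jog_arm([
  {"travel": [0,0,0],"roll": 0},
  {"travel": [0,0,0],"roll": 0},
  {"travel": [0,0,0],"roll": 0},
  {"travel": [0,0,0],"roll": 0},
  {"travel": [0,0,0],"roll": 0},
  {"travel": [0,0,0],"roll": 0},
  {"travel": [0,0,0],"roll": 0},
  {"travel": [0,0,0],"roll": 0},
], fingers=0, squeeze=15)

```text
time_s: 10.97
ee_pos: [0.4054, -0.2546, 0.1977]
ee_rot: [0.0, 0.682, 0.732, 0.0]
wrist_force: [0.7, 0.9, 0.3]
finger_gap: 0.0201
gripper_force: 15.0
```

Emit:
jog_arm([
  {"travel": [0,0,0.5],"roll": 0},
  {"travel": [0,0,1.5],"roll": 0},
  {"travel": [0,0,3],"roll": 0},
  {"travel": [0,0,5],"roll": 0},
  {"travel": [0,0,8],"roll": 0},
  {"travel": [0,0,11],"roll": 0},
  {"travel": [0,0,14],"roll": 0},
  {"travel": [0,0,17],"roll": 0},
  {"travel": [0,0,18],"roll": 0},
  {"travel": [0,0,18],"roll": 0},
  {"travel": [0,0,18],"roll": 0},
])

```text
time_s: 11.88
ee_pos: [0.405, -0.2542, 0.3786]
ee_rot: [0.001, 0.682, 0.732, -0.0]
wrist_force: [-0.6, -0.3, -0.7]
finger_gap: 0.02
gripper_force: 15.0
```

```bash
python3 k.py s9 .183
```

```text
11.9333 [ 0.40487407 -0.25401446  0.37762533] 4.059528696292978 0.01946404454680563 [-0.55563921 -0.19072124 -0.8992039 ]
finger- 46 a [-0.0218 -0.0199 -0.0157] b [-0.0119 -0.0084 -0.002 ] z 0.196 0.2152
finger+ 0
cuv 190 a [-0.0138 -0.01    0.0067] b [-0.022  -0.0193 -0.0097] z 0.1932 0.232
```

Gripped by the frosted sides, gap 20 mm. Carrying it above the light path.

Emit:
jog_arm([
  {"travel": [1,1.2,0],"roll": -0.3},
  {"travel": [2.7,3.4,0],"roll": -0.6},
  {"travel": [4.7,6,0],"roll": -0.9},
  {"travel": [6.9,8.8,0],"roll": -1.2},
  {"travel": [9.1,11.6,0],"roll": -1.5},
  {"travel": [11.3,14.4,0],"roll": -1.8},
  {"travel": [13.5,17.2,0],"roll": -2.1},
  {"travel": [15.7,20,0],"roll": -2.4},
  {"travel": [17.8,22.7,0],"roll": -2.8},
  {"travel": [19.6,25,0],"roll": -2.8},
  {"travel": [21,26.8,0],"roll": -2.8},
  {"travel": [21.8,27.8,0],"roll": -2.8},
])

```text
time_s: 12.93
ee_pos: [0.6241, 0.0259, 0.3753]
ee_rot: [-0.002, 0.698, 0.716, -0.001]
wrist_force: [0.1, -0.2, -0.8]
finger_gap: 0.02
gripper_force: 15.0
```

Emit:
jog_arm([
  {"travel": [0,0,0],"roll": 0},
  {"travel": [0,0,0],"roll": 0},
  {"travel": [0,0,0],"roll": 0},
  {"travel": [0,0,0],"roll": 0},
  {"travel": [0,0,0],"roll": 0},
])

```text
time_s: 13.35
ee_pos: [0.6228, 0.0222, 0.3777]
ee_rot: [-0.0, 0.7, 0.714, -0.0]
wrist_force: [-0.7, 1.0, -1.2]
finger_gap: 0.0198
gripper_force: 15.0
```

```bash
python3 k.py s10 .183; python3 - <<'E'
from h import *
W=cloud('side',np.load('pics/s10.npz')['d']).reshape(-1,3)
m=(W[:,2]>.112)&(W[:,2]<.125)&(np.hypot(*(W[:,:2]-[.622,.016]).T)<.2)
print('tops',cv2.minAreaRect((W[m,:2]*1000).astype(np.float32)))
E
```

```text
13.4 [0.62288768 0.02230853 0.37790217] 1.1651602266347751 0.02019132296163809 [-0.74577202  0.58977339 -0.71850445]
finger- 64 a [-0.0234 -0.0206 -0.0148] b [-0.0132 -0.0023  0.011 ] z 0.1961 0.2157
finger+ 0
cuv 151 a [-0.0149 -0.0093  0.0069] b [-0.0226 -0.0187  0.0216] z 0.1933 0.232
tops ((620.2867431640625, 15.928192138671875), (94.28474426269531, 316.3049011230469), 1.434696912765503)
```

Emit:
jog_arm([
  {"travel": [0.1,0.15,-0.5],"roll": 0},
  {"travel": [0.1,0.15,-1.5],"roll": 0},
  {"travel": [0.1,0.15,-2.7],"roll": 0},
  {"travel": [0.1,0.15,-4],"roll": 0},
  {"travel": [0.1,0.15,-5.3],"roll": 0},
  {"travel": [0.1,0.15,-6.6],"roll": 0},
  {"travel": [0.1,0.15,-7.9],"roll": 0},
  {"travel": [0.1,0.15,-9],"roll": 0},
  {"travel": [0.1,0.15,-9.9],"roll": 0},
  {"travel": [0.1,0.15,-10.5],"roll": 0},
  {"travel": [0.1,0.15,-10.8],"roll": 0},
  {"travel": [0.1,0.15,-10.8],"roll": 0},
])

```text
time_s: 14.4
ee_pos: [0.6243, 0.025, 0.269]
ee_rot: [-0.0, 0.699, 0.715, -0.0]
wrist_force: [0.3, -0.1, -0.6]
finger_gap: 0.02
gripper_force: 15.0
```

Emit:
jog_arm([
  {"travel": [0,0,0],"roll": 0},
  {"travel": [0,0,0],"roll": 0},
  {"travel": [0,0,0],"roll": 0},
  {"travel": [0,0,0],"roll": 0},
  {"travel": [0,0,0],"roll": 0},
  {"travel": [0,0,0],"roll": 0},
])

```text
time_s: 14.9
ee_pos: [0.6244, 0.025, 0.27]
ee_rot: [0.0, 0.699, 0.715, 0.0]
wrist_force: [-0.6, 0.5, -0.6]
finger_gap: 0.0198
gripper_force: 15.0
```

```bash
python3 k.py s11 .075; python3 - <<'E'
from h import *
W=cloud('side',np.load('pics/s11.npz')['d']).reshape(-1,3)
m=(W[:,2]>.127)&(W[:,2]<.16)&(np.hypot(*(W[:,:2]-[.623,-.065]).T)<.025)
print('tab top',W[m,2].max() if m.any() else None)
I=cv2.imread('pics/s11.png')
cv2.imwrite('pics/c_s11.png',cv2.resize(I[130:270,235:395],(680,595),interpolation=cv2.INTER_CUBIC))
E
```

```text
14.95 [0.62441057 0.02497728 0.26997635] 1.2613885127826667 0.020176010311863602 [-0.48130723 -0.41017381  0.2214905 ]
finger- 109 a [-0.049  -0.0244 -0.0146] b [-0.0625  0.0089  0.0641] z 0.0879 0.1077
finger+ 0
cuv 128 a [-0.015  -0.0092  0.0077] b [-0.0229 -0.0191  0.0196] z 0.0854 0.1238
tab top 0.15079223679925902
```

View pics/c_s11.png

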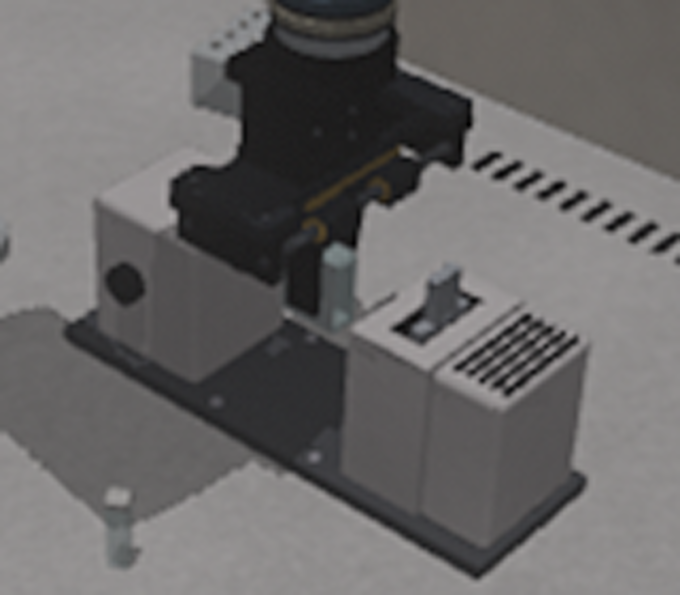

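The cuvette hangs upright at (340,285), between the houses, and the filter is home at (440,295). Everything is still, so I'm handing in.

```bash
python3 -c "
from workcell import arm
print(arm.close_job())"
```

```text
the job is handed in; nothing more can be done
None
```

The filter is fully home in the lamp house slot and released, and the cuvette is held upright by its frosted sides in the middle of the light path. I handed the job in at about 15 s; the hand-in gave no verdict.

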